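# Find the heavy side of a trimmer disc on the balancing stand and hold it down

### The arm

A 6-joint arm with a two-finger parallel gripper is mounted at the origin on a cart in front of the work surface, level with it; the furniture and walls round the work are solid. World frame = base frame: x ahead of the robot, y to its left, z up, the work surface at z = 0. Lengths are in mm, angles in rad, forces in N, time in s.
With the tool pointing down it reaches from about 425 to 950 mm from the base axis. Payload 3.5 kg.
Tool frame: the origin (TCP) lies between the finger pads; the fingertips stand 11 mm ahead of it and the grasp point (between the pads) lies 8 mm behind it; z points along the fingers, y is the line along which they close (so a half turn about z gives the same grasp; the last joint's range is limited). The gripper opens to 85 mm and grips with 20 to 120 N. Pads are 22 mm wide; open, the fingers measure 114 mm over their backs; the gripper's body (76 mm by 85 mm) begins 54 mm behind the grasp point. The pads swing forward as they close: fully open they stand 13 mm farther back than shut.
Start: joints at [1.055, 0.286, 1.577, -0, 1.279, -0.15], TCP at [241.408, 630.34, 242.325] pointing down, gripper open.
Joint ranges: [-2.77, 2.77], [-0.9, 2.22], [0.21, 2.48], [-1.53, 4.67], [0.24, 2.81], [-2.84, 2.84]. Speed limits (rad/s): [2.79, 2.79, 3.14, 3.14, 3.14, 3.14].

### API

Orientations are given as [roll, pitch, yaw] about the fixed x, y, z axes, in that order (R = Rz(yaw) Ry(pitch) Rx(roll)).
In Python, from station import robot gives the robot as it stands.
- The arm moves only by the shell command python3 -m handwheel 'ROWS' [FORCE]. ROWS is JSON, a list that holds one entry, the list of rows, each a list of 5 numbers: the finger opening in mm, from 0 to 85.4, then the shift along the tool's x, y, z in mm, then the turn about the tool's z in rad. A call has 1 to 20 rows; each row is the pose to reach, as a shift and turn from the pose commanded when the call began, along the tool's axes at that moment; what a row does not reach only later rows make up. A row lasts 1/10 s, in which the tool goes at most 50 mm and 8.59 degrees, less where a joint would pass 70% of its speed; a pose out of reach is approached as far as the arm can. A call with a gripper value outside its range is refused whole. The fingers move at their own pace and stop on an object; FORCE is the grip in N (left out, the last holds). Time passes only in rows, so rows that repeat a pose let the fingers close. It gives the time, the measured TCP pose, the force, the opening and the grip force at its end, in the units of the state.
- robot.sense(): the state, without advancing time (a new reading comes with each control period).
- robot.capture(name): name is "scene" or "top" or "wrist"; returns the picture (400x640x3 uint8, red, green, blue); there is no depth.
- robot.get_calibration(name): a dict with "intrinsics" (3x3 intrinsics, pixels), "pose" (4x4, takes a point from camera to world coordinates). Camera axes: x right, y up, looking along -z (the intrinsics and any distortion apply to the point x, -y, -z); pixel columns grow to the right and rows downward; lengths in mm; the calibration is good to about 2 mm. The wrist camera is an equidistant fisheye: a pixel r from the principal point sees the ray r / f radians off the axis. A picture is of the moment at which its call begins: read the wrist's pose just before it. get_calibration takes no time and is no camera call; for the wrist camera it gives the pose at the moment of the call.
- robot.hand_in(): hands the job in; it is judged then, once.
Trained networks look in the newest picture that a camera, given by its name, has taken for a name from the list of things; names that differ only in an ending like _2 or _b are one class to them, and where a whole thing is asked for, a point or a joint stands for the part that bears it (a point fixed in the world has none). Each returns a list of dicts, best first, with "p" (0 to 1); they miss things now and then, are a little off and sometimes report something else, mostly with a low value. They report only what shows in the picture. A call takes as long as a camera call.
- robot.masks_of(camera, label): "region" (400x640 bool, what is visible of it) and "box" ([centre column, centre row, width, height] in pixels, round what is visible of it).
The state is a dict: "t": time; "q": joint angles; "joint_vel": joint speeds; "tau": joint torques, N m; "tool_pos": TCP position; "orientation": TCP orientation; "wrist_force": force on the tool from outside, world axes, zero at the start; "ft_torque": the same for the moment, N m; "grip_width": opening from 0.0 (shut) to 1.0 (fully open); "gripper_force": force on a finger pad.
Only numpy, scipy, OpenCV 4.12 (cv2) and the standard library are available. Lean on these libraries where they do the work, as an engineer would, in place of code of your own. Each camera call takes 0.05 s, during which the arm holds its last target. There are 200 camera calls.

### The job

The disc of the model trimmer is clamped on the hand-cranked balancing stand; one side of it is too heavy, which cannot be seen but can be felt: turn the disc by its crank handle and feel at which point of the turn its weight pulls against you and at which it helps. Then bring it round so that the heavy side is straight down (to within 20 degrees) and finish holding it still there, with the crank handle still gripped in the fingers. Leave the plaster model, the round tin and the dressing stone on the bench where they are.

Things in the scene. Friction and masses are not known exactly. Their poses are not given: they have to be found in the camera images.
- stand: Fixed grey balancing stand. Origin on the bench top straight under the disc's middle; x runs level along the axle, from the crank side (front) to the bearing (back); z up. Axle level, 125 mm up. The 12 mm thick, 120 mm wide foot plate reaches from 40 mm before the origin to 110 mm behind it.
- axle (a point): Centre of the disc, on the axle; axes as the stand's. Bearing: about 0.25 N m dry friction, some 5 N at the handle, so the disc stays where left. The heavy side adds or takes up to 3.1 to 4.3 N there: against you rising, with you sinking, most when level with the axle, none at top or bottom. Friction is felt fully only in motion; a quick stop unloads it, a creep (14 mm/s) hardly.
- rotor: White disc, 120 mm across, 22 mm thick, turns endlessly both ways. Origin at its centre on the axle; x along the axle to the back; z points from the axle to the crank handle and turns with the disc (it tells nothing of the heavy side). Crank bar and hub reach 29 mm before the origin; a counter-boss balances the handle, so only the hidden slug is out of balance.
- crank_centre (a point): Point on the axle line 75 mm before the disc: centre of the handle's circle. About the slug: 0.38 to 0.52 kg, invisible inside the disc, 42 mm from the axle, in a direction that differs each time (in the rules: heavy_slug). The heavy side is where it lies; at the start it is always over 45 degrees away from straight down.
- handle: Black crank handle: sleeve 18 mm in diameter, 56 mm long, parallel to the axle, sticking out to the front. Origin at its centre, 50 mm from the axle. It spins freely on its pin: fingers pointing down can pinch it across and carry it right round (75 to 175 mm above the bench) without turning. Its own roll means nothing.
- plaster_model_mid (a point): Bystander: beige plaster arch model (the one nearer the stand), 62 x 66 x 28 mm, this point half-way up its middle. Not to be moved.
- polishing_tin_mid (a point): Bystander: round tin with blue lid (the one nearer the stand), 64 mm across, 28 mm high, this point at its centre. Not to be moved.
- stone_block_mid (a point): Bystander: grey dressing stone, 24 x 52 x 16 mm, this point at its centre. Not to be moved.

How it is judged (in metres and radians):
At the end, for the whole second after the job is handed in: The heavy side (the hidden slug) is straight below the axle to within 20 degrees, the disc stands still (under 0.1 rad/s), and the fingers grip the crank handle (more than 1 N) (horizontal distance between heavy_slug and rotor below 0.0144 m and height (world z) of heavy_slug below 0.1 m and angular speed of rotor below 0.1 rad/s and contact force between the fingers and handle above 1 N); the arm keeps its last pose, push and grip.
It fails at once if the plaster model is moved by more than 2 cm (distance of plaster_model_mid from where it was at the start of the episode above 0.02 m).
It fails at once if the tin is moved by more than 2 cm (distance of polishing_tin_mid from where it was at the start of the episode above 0.02 m).
It fails at once if the dressing stone is moved by more than 2 cm (distance of stone_block_mid from where it was at the start of the episode above 0.02 m).
It also fails if it takes over 67 s, if anything falls off the work surface, if the arm or the gripper's body presses on something with over 40 N, if the wrist force passes 120 N, or if a joint passes its speed limit or range.

## Working session

There is one attempt and no reset: what is moved stays moved. The work goes in short steps, Python scripts to look and compute and a shell command to move; the robot and the scene stay as the last step left them, time stands still between calls to the robot, and variables do not carry over. Pictures are saved under pics/ and viewed, at most 10 in all, crops included, and the job is handed in when it is done.

```bash
mkdir -p pics; ls; python3 - <<'E'
from station import robot
import cv2,numpy as np
np.set_printoptions(precision=3,suppress=True)
print(robot.sense())
for c in ["scene","top"]:
    im=robot.capture(c); cv2.imwrite(f"pics/{c}0.png",im[:,:,::-1])
    k=robot.get_calibration(c); print(c,k)
    for l in ["rotor","handle","stand","plaster_model_mid","polishing_tin_mid","stone_block_mid"]:
        r=robot.masks_of(c,l)
        print(l,[(round(d["p"],2),np.round(d["box"],1).tolist()) for d in r[:2]])
E
```

```text
pics
{'t': 0.0, 'q': array([ 1.055,  0.287,  1.578,  0.   ,  1.279, -0.15 ]), 'joint_vel': array([ 0.   ,  0.001, -0.001, -0.002,  0.001,  0.001]), 'tau': array([  0.003, -40.598, -29.263,  -0.   ,   0.006,   0.   ]), 'tool_pos': array([241.111, 629.796, 240.941]), 'orientation': array([-3.139, -0.   ,  2.776]), 'wrist_force': array([0.496, 0.376, 0.611]), 'ft_torque': array([-0.06 , -0.018,  0.052]), 'gripper_force': 0.0, 'grip_width': 0.997706742301976}
scene {'intrinsics': array([[430.352,   0.   , 321.603],
       [  0.   , 430.352, 205.809],
       [  0.   ,   0.   ,   1.   ]]), 'pose': array([[   0.571,    0.422,   -0.704,  -47.924],
       [  -0.821,    0.29 ,   -0.492, -273.14 ],
       [  -0.004,    0.859,    0.512,  540.461],
       [   0.   ,    0.   ,    0.   ,    1.   ]])}
rotor [(0.78, [409.4, 212.0, 65.5, 68.2])]
handle [(0.48, [413.9, 203.6, 9.8, 18.0])]
stand [(0.7, [406.4, 232.2, 70.9, 101.9])]
plaster_model_mid []
polishing_tin_mid [(0.56, [284.9, 200.8, 29.9, 19.8])]
stone_block_mid [(0.92, [389.0, 318.0, 26.0, 22.7]), (0.22, [406.4, 229.0, 69.5, 102.8])]
top {'intrinsics': array([[465.522,   0.   , 321.526],
       [  0.   , 465.522, 209.084],
       [  0.   ,   0.   ,   1.   ]]), 'pose': array([[  0.026,   0.987,  -0.156, 392.884],
       [ -0.999,   0.03 ,   0.02 , 127.132],
       [  0.025,   0.156,   0.988, 989.85 ],
       [  0.   ,   0.   ,   0.   ,   1.   ]])}
rotor [(0.89, [387.9, 188.1, 62.6, 63.5])]
handle [(0.51, [411.6, 207.8, 21.1, 28.8])]
stand [(0.6, [378.8, 178.8, 85.5, 96.7])]
plaster_model_mid [(0.76, [237.8, 219.1, 35.7, 32.4])]
polishing_tin_mid [(0.9, [224.1, 165.2, 32.0, 27.1])]
stone_block_mid [(0.54, [401.0, 260.1, 21.7, 17.7])]
```

```bash
python3 - <<'E'
import cv2,numpy as np
a=cv2.imread("pics/top0.png")[100:300,180:480]; cv2.imwrite("pics/topc.png",cv2.resize(a,None,fx=2.6,fy=2.6,interpolation=3))
a=cv2.imread("pics/scene0.png")[140:360,250:500]; cv2.imwrite("pics/scc.png",cv2.resize(a,None,fx=2.6,fy=2.6,interpolation=3))
E
```

```text
(no output)
```

View pics/topc.png

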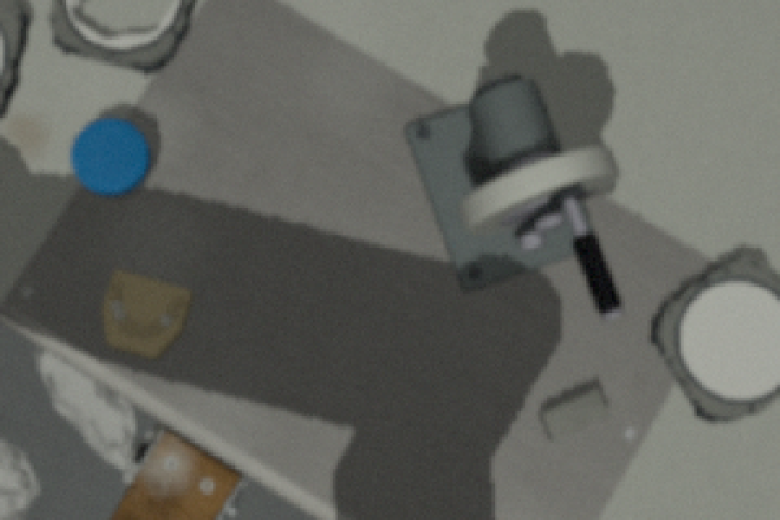

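View pics/scc.png

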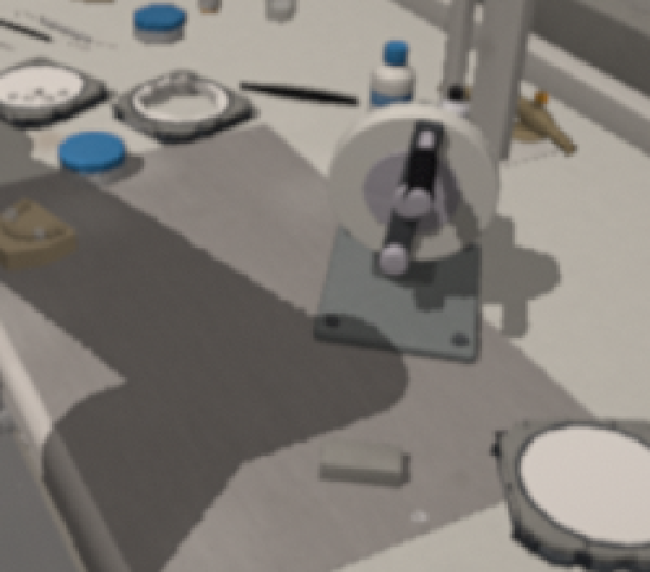

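The two views show the stand with its front towards the robot. The handle is black, up and right, with its tip at top pixel (415,220) and scene pixel (414,193). The stone is in front of it. Next I fit the stand pose to these points.

```bash
cat > h.py <<'E'
from station import robot
import numpy as np
from scipy.optimize import least_squares
np.set_printoptions(precision=3,suppress=True)
C={c:robot.get_calibration(c) for c in ("scene","top")}
def proj(c,P):
    k=C[c]; T=np.linalg.inv(k["pose"]); p=T[:3,:3]@P+T[:3,3]; p=p*[1,-1,-1]
    return (k["intrinsics"]@p)[:2]/p[2]
def onplane(c,u,v,z):
    k=C[c]; d=k["pose"][:3,:3]@(np.linalg.inv(k["intrinsics"])@[u,v,1]*[1,-1,-1]); o=k["pose"][:3,3]
    return o+d*(z-o[2])/d[2]
E
python3 - <<'E'
from h import *
def model(p):
    x,y,w,f=p; c,s=np.cos(w),np.sin(w)
    W=lambda a,b,z:np.array([x+c*a-s*b,y+s*a+c*b,z])
    H=lambda a,r:W(a,-r*np.sin(f),125+r*np.cos(f))
    return [("top",W(-40,60,12),(358.8,210.4)),("top",W(110,60,12),(336.9,148.1)),
     ("scene",W(-40,60,12),(373.1,266.9)),("scene",W(-40,-60,12),(433.8,275.4)),
     ("scene",H(-103,50),(414.2,193.1)),("top",H(-103,50),(415.4,220)),("top",H(-47,50),(403,191.5)),("scene",H(-29,0),(408.5,216.9))]
res=lambda p:np.concatenate([proj(c,P)-uv for c,P,uv in model(p)])
r=least_squares(res,[420,0,.3,.5],loss="soft_l1",f_scale=2)
print(r.x, res(r.x).reshape(-1,2)); x,y,w,f=r.x
c,s=np.cos(w),np.sin(w)
print("handle",x+c*-75+s*50*np.sin(f),y-75*s-50*np.sin(f)*c,125+50*np.cos(f))
print("stone",onplane("top",401,260.1,8),onplane("scene",389,318,8))
print("tin",onplane("top",224.1,165.2,14),"model",onplane("top",237.8,219.1,14))
E
```

```text
[604.449 -16.774   0.377   0.046] [[ 1.557  0.932]
 [-1.036 -0.903]
 [-1.901 -0.359]
 [ 0.867  0.177]
 [-3.619 22.92 ]
 [ 0.084 -1.319]
 [ 0.882 -1.933]
 [ 0.228  1.154]]
handle 535.5641603127494 -46.524997932822714 174.94688838605612
stone [444.351 -63.361   8.   ] [446.735 -64.949   8.   ]
tin [636.12  318.435  14.   ] model [520.561 282.906  14.   ]
```

```bash
python3 - <<'E'
from h import *
def model(p):
    x,y,w,f=p; c,s=np.cos(w),np.sin(w)
    W=lambda a,b,z:np.array([x+c*a-s*b,y+s*a+c*b,z])
    H=lambda a,r:W(a,-r*np.sin(f),125+r*np.cos(f))
    return [("top",W(-40,60,12),(358.8,210.4)),("top",W(110,60,12),(336.9,148.1)),
     ("scene",W(-40,60,12),(373.1,266.9)),("scene",W(-40,-60,12),(433.8,275.4)),
     ("scene",H(-103,50),(408.5,216.9)),("top",H(-103,50),(415.4,220)),("top",H(-47,50),(403,191.5)),("scene",H(-47,50),(414.5,194))]
res=lambda p:np.concatenate([proj(c,P)-uv for c,P,uv in model(p)])
r=least_squares(res,[604,-16,.37,.1],loss="soft_l1",f_scale=2)
print(r.x, res(r.x).reshape(-1,2)); x,y,w,f=r.x
c,s=np.cos(w),np.sin(w)
print("handle",x+c*-75+s*50*np.sin(f),y-75*s-50*np.sin(f)*c,125+50*np.cos(f), "cc",x-75*c,y-75*s)
E
```

```text
[603.522 -17.328   0.361   0.041] [[ 1.372  1.047]
 [-0.179 -1.145]
 [-2.144 -0.361]
 [ 0.598  0.822]
 [ 0.947 -0.66 ]
 [-0.584 -0.423]
 [ 0.681 -1.218]
 [-2.617  5.22 ]]
handle 534.0823240548065 -45.74201385251698 174.95755399155215 cc 533.3548811604322 -43.81493678696525
```

```bash
python3 -m handwheel '[[[85,-130,-135,0,0.6],[85,-130,-135,0,0.6],[85,-130,-135,0,0.6],[85,-260,-270,0,1.2],[85,-260,-270,0,1.2],[85,-260,-270,0,1.2],[85,-260,-270,0,1.2],[85,-390,-405,0,1.8],[85,-390,-405,0,1.8],[85,-390,-405,0,1.8],[85,-390,-405,0,1.8],[85,-510,-531,0,2.415],[85,-510,-531,0,2.415],[85,-510,-531,0,2.415],[85,-510,-531,0,2.415],[85,-510,-531,0,2.415],[85,-510,-531,0,2.415],[85,-510,-531,0,2.415],[85,-510,-531,0,2.415],[85,-510,-531,0,2.415]]]'
python3 - <<'E'
from h import *
import cv2
print(robot.sense())
im=robot.capture("wrist"); cv2.imwrite("pics/w1.png",im[:,:,::-1])
k=robot.get_calibration("wrist");print(k)
for l in ["handle","rotor"]:print([(d["p"],d["box"]) for d in robot.masks_of("wrist",l)])
E
```

```text
t: 2.7
tool_pos: [527.5, -47.1, 242.5]
orientation: [3.141, -0.0, 0.363]
wrist_force: [0.5, 1.1, -0.4]
grip_width: 0.995
gripper_force: 0.0
{'t': 2.7, 'q': array([-0.281, -0.036,  1.932,  0.   ,  1.246,  0.927]), 'joint_vel': array([ 0.001,  0.002, -0.001, -0.   , -0.   ,  0.008]), 'tau': array([ -0.123, -27.433, -28.952,  -0.004,  -0.002,  -0.007]), 'tool_pos': array([527.547, -47.133, 242.467]), 'orientation': array([ 3.141, -0.   ,  0.363]), 'wrist_force': array([ 0.548,  1.068, -0.357]), 'ft_torque': array([-0.023,  0.033, -0.002]), 'gripper_force': 0.0, 'grip_width': 0.9950574703524204}
{'intrinsics': array([[309.707,   0.   , 320.38 ],
       [  0.   , 309.707, 199.604],
       [  0.   ,   0.   ,   1.   ]]), 'pose': array([[  0.355,   0.884,   0.304, 604.291],
       [ -0.935,   0.336,   0.115, -17.207],
       [ -0.   ,  -0.325,   0.946, 374.962],
       [  0.   ,   0.   ,   0.   ,   1.   ]])}
[(0.82, [323.7, 213.1, 29.8, 80.2])]
[(0.78, [315.4, 162.7, 150.6, 191.8])]
```

View pics/w1.png

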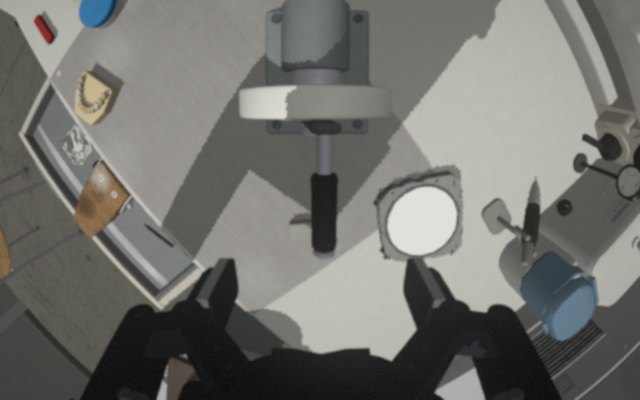

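The wrist view shows the handle (columns 311–336, rows 173–253) vertical in the image and centred between the fingers. I check its position in numbers.

```bash
python3 - <<'E'
from h import *
k=robot.get_calibration("wrist")
def ray(u,v,z):
    K=k["intrinsics"]; a=np.array([u-K[0,2],v-K[1,2]])/K[0,0]; r=np.hypot(*a)
    d=np.array([*(a/r*np.sin(r)),np.cos(r)])*[1,-1,-1]; d=k["pose"][:3,:3]@d;o=k["pose"][:3,3]
    return o+d*(z-o[2])/d[2]
A=ray(324.5,174,184);B=ray(323,252,175);M=(A+B)/2
print(A,B,M,np.linalg.norm(A-B),np.arctan2(*(A-B)[1::-1]))
for u in (240,392): print(ray(u,103,125))   # disc rim sides
print(ray(323,126,125))
T=np.array([527.5,-47.1]);w=.363
R=np.array([[np.cos(w),np.sin(w)],[np.sin(w),-np.cos(w)]]).T
print("in tool axes handle centre from TCP",R@(M[:2]-T))
E
```

```text
[560.015 -37.071 184.   ] [502.851 -57.988 175.   ] [531.433 -47.529 179.5  ] 61.532997366811756 0.3507765114056055
[578.43   42.462 125.   ]
[621.701 -72.757 125.   ]
[583.223 -27.721 125.   ]
in tool axes handle centre from TCP [3.524 1.798]
```

```bash
python3 -m handwheel '[[[85,-3,2,20,0],[85,-3,2,45,0],[85,-3,2,65,0],[85,-3,2,75,0],[85,-3,2,75,0],[40,-3,2,75,0],[10,-3,2,75,0],[10,-3,2,75,0],[10,-3,2,75,0],[10,-3,2,75,0],[10,-3,2,75,0],[10,-3,2,75,0]]]' 60
python3 - <<'E'
from h import *
import cv2
im=robot.capture("wrist"); cv2.imwrite("pics/w2.png",im[:,:,::-1])
print(robot.sense())
E
```

```text
t: 4.05
tool_pos: [526.0, -51.1, 168.0]
orientation: [3.141, -0.001, 0.361]
wrist_force: [-0.6, -0.2, 3.4]
grip_width: 0.19
gripper_force: 58.5
{'t': 4.1, 'q': array([-0.289,  0.038,  2.001, -0.   ,  1.102,  0.921]), 'joint_vel': array([-0.002, -0.   , -0.001, -0.   ,  0.002,  0.002]), 'tau': array([  0.149, -26.869, -25.699,   0.103,  -0.153,   0.027]), 'tool_pos': array([525.96 , -51.072, 167.974]), 'orientation': array([ 3.141, -0.001,  0.361]), 'wrist_force': array([-0.628, -0.678,  4.236]), 'ft_torque': array([-0.035,  0.068,  0.015]), 'gripper_force': 58.564411997795105, 'grip_width': 0.18975688862994475}
```

View pics/w2.png

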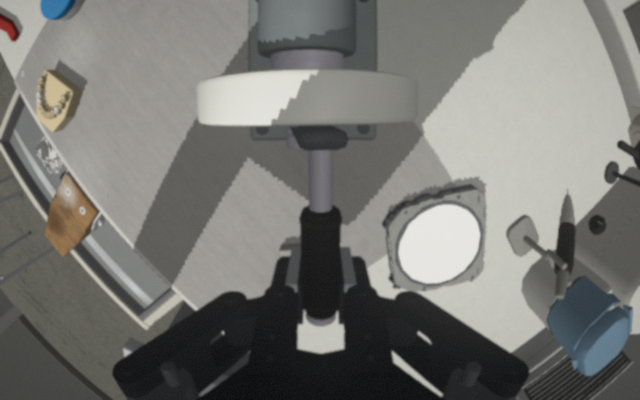

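```bash
cat > rows.py <<'E'
import sys,numpy as np
a,b=map(float,sys.argv[1:3]); s=np.sign(b-a)
f=list(a+s*np.array([5,10,15,20,21.6,23.2,24.8,26.4,28,30]))
r=np.radians;print([[10,0,round(50*(np.sin(r(x))-np.sin(r(a))),1),round(-50*(np.cos(r(x))-np.cos(r(a))),1),0] for x in f])
E
for i in 5 35 65 95 125 155 185 215 245 275 305 335; do python3 rows.py $i $((i+30)); done
```

```text
[[10, 0, np.float64(4.3), np.float64(0.6), 0], [10, 0, np.float64(8.6), np.float64(1.5), 0], [10, 0, np.float64(12.7), np.float64(2.8), 0], [10, 0, np.float64(16.8), np.float64(4.5), 0], [10, 0, np.float64(18.0), np.float64(5.1), 0], [10, 0, np.float64(19.3), np.float64(5.7), 0], [10, 0, np.float64(20.5), np.float64(6.4), 0], [10, 0, np.float64(21.7), np.float64(7.1), 0], [10, 0, np.float64(22.9), np.float64(7.9), 0], [10, 0, np.float64(24.3), np.float64(8.9), 0]]
[[10, 0, np.float64(3.5), np.float64(2.7), 0], [10, 0, np.float64(6.7), np.float64(5.6), 0], [10, 0, np.float64(9.6), np.float64(8.8), 0], [10, 0, np.float64(12.3), np.float64(12.3), 0], [10, 0, np.float64(13.1), np.float64(13.4), 0], [10, 0, np.float64(13.8), np.float64(14.6), 0], [10, 0, np.float64(14.5), np.float64(15.8), 0], [10, 0, np.float64(15.2), np.float64(17.0), 0], [10, 0, np.float64(15.9), np.float64(18.3), 0], [10, 0, np.float64(16.6), np.float64(19.8), 0]]
[[10, 0, np.float64(1.7), np.float64(4.0), 0], [10, 0, np.float64(3.0), np.float64(8.2), 0], [10, 0, np.float64(3.9), np.float64(12.4), 0], [10, 0, np.float
[... 3971 characters left out ...]
), np.float64(-13.8), 0], [10, 0, np.float64(15.8), np.float64(-14.5), 0], [10, 0, np.float64(17.0), np.float64(-15.2), 0], [10, 0, np.float64(18.3), np.float64(-15.9), 0], [10, 0, np.float64(19.8), np.float64(-16.6), 0]]
[[10, 0, np.float64(4.0), np.float64(-1.7), 0], [10, 0, np.float64(8.2), np.float64(-3.0), 0], [10, 0, np.float64(12.4), np.float64(-3.9), 0], [10, 0, np.float64(16.8), np.float64(-4.5), 0], [10, 0, np.float64(18.2), np.float64(-4.6), 0], [10, 0, np.float64(19.6), np.float64(-4.7), 0], [10, 0, np.float64(21.0), np.float64(-4.7), 0], [10, 0, np.float64(22.4), np.float64(-4.7), 0], [10, 0, np.float64(23.7), np.float64(-4.6), 0], [10, 0, np.float64(25.5), np.float64(-4.5), 0]]
```

```bash
cat > log.py <<'E'
from station import robot
import json
s=robot.sense(); d={k:(v.tolist() if hasattr(v,"tolist") else v) for k,v in s.items()}
open("log.jsonl","a").write(json.dumps(d)+"\n")
print([round(x,2) for x in d["tool_pos"]+d["wrist_force"]],round(d["gripper_force"],1),round(d["grip_width"],3),round(d["t"],2))
E
python3 -m handwheel '[[[10,0,4.3,0.6,0],[10,0,8.6,1.5,0],[10,0,12.7,2.8,0],[10,0,16.8,4.5,0],[10,0,18,5.1,0],[10,0,19.3,5.7,0],[10,0,20.5,6.4,0],[10,0,21.7,7.1,0]]]' >/dev/null; python3 log.py
python3 -m handwheel '[[[10,0,1.2,0.8,0],[10,0,2.6,1.8,0]]]'>/dev/null; python3 log.py
```

```text
[533.39, -70.75, 159.9, 2.57, 3.59, -1.31] 58.5 0.19 4.9
[534.25, -73.08, 158.06, 3.16, 4.43, -2.91] 58.5 0.185 5.1
```

```bash

python3 -m handwheel '[[[10,0,3.5,2.7,0],[10,0,6.7,5.6,0],[10,0,9.6,8.8,0],[10,0,12.3,12.3,0],[10,0,13.1,13.4,0],[10,0,13.8,14.6,0],[10,0,14.5,15.8,0],[10,0,15.2,17.0,0],[10,0,15.9,18.3,0],[10,0,16.6,19.8,0]]]' >/dev/null; python3 log.py
python3 -m handwheel '[[[10,0,1.7,4,0],[10,0,3,8.2,0],[10,0,3.9,12.4,0],[10,0,4.5,16.8,0],[10,0,4.6,18.2,0],[10,0,4.7,19.6,0],[10,0,4.7,21,0],[10,0,4.7,22.4,0],[10,0,4.6,23.7,0],[10,0,4.5,25.5,0]]]'>/dev/null; python3 log.py
```

```text
[539.72, -87.44, 138.14, 2.81, 7.07, -0.25] 58.7 0.19 6.1
[541.08, -90.98, 113.49, 0.43, 10.27, 4.78] 59.2 0.188 7.1
```

```bash

python3 -m handwheel '[[[10,0,-1.6,4.3,0],[10,0,-3,8.6,0],[10,0,-4.8,12.7,0],[10,0,-6.5,16.8,0],[10,0,-7.1,18,0],[10,0,-7.7,19.3,0],[10,0,-8.4,20.5,0],[10,0,-9.1,21.7,0],[10,0,-9.9,22.9,0],[10,0,-10.9,24.3,0]]]' >/dev/null; python3 log.py
python3 - <<'E'
import json,numpy as np
from scipy.optimize import least_squares
L=[json.loads(l) for l in open("log.jsonl")]
w=.361;c,s=np.cos(w),np.sin(w)
for d in L:
    p=np.array(d["tool_pos"]);f=np.array(d["wrist_force"])
    print(np.round([p[0]*c+p[1]*s, p[0]*s-p[1]*c, p[2]+8, f[0]*c+f[1]*s, f[0]*s-f[1]*c, f[2]],2))
E
```

```text
[538.33, -83.4, 90.92, -1.49, 3.29, 8.58] 59.6 0.185 8.1
[474.02 254.59 167.9    3.67  -2.45  -1.31]
[474.   257.07 166.06   4.52  -3.02  -2.91]
[ 4.7404e+02  2.7243e+02  1.4614e+02  5.1200e+00 -5.6200e+00 -2.5000e-01]
[474.07 276.23 121.49   4.03  -9.45   4.78]
[ 4.7417e+02  2.6817e+02  9.8920e+01 -2.3000e-01 -3.6000e+00  8.5800e+00]
```

```bash

python3 -m handwheel '[[[10,0,-3,3.2,0],[10,0,-6,6.2,0],[10,0,-9.3,8.8,0],[10,0,-12.8,11.3,0],[10,0,-13.9,12.1,0],[10,0,-15.1,12.8,0],[10,0,-16.3,13.5,0],[10,0,-17.5,14.2,0],[10,0,-18.8,14.9,0],[10,0,-20.3,15.4,0]]]' >/dev/null; python3 log.py
python3 -m handwheel '[[[10,0,-4.0,1.6,0],[10,0,-8.2,2.8,0],[10,0,-12.4,3.5,0],[10,0,-16.8,4,0],[10,0,-18.2,4.1,0],[10,0,-19.6,4.2,0],[10,0,-21,4.2,0],[10,0,-22.4,4,0],[10,0,-23.7,3.8,0],[10,0,-25.3,3.6,0]]]' >/dev/null; python3 log.py
cat > an.py <<'E'
import json,numpy as np
from scipy.optimize import least_squares
L=[json.loads(l) for l in open("log.jsonl")]
w=.361;c,s=np.cos(w),np.sin(w)
P=np.array([d["tool_pos"] for d in L]);F=np.array([d["wrist_force"] for d in L]);F=F-[.5,1.1,-.4] if 0 else F
y=P[:,0]*s-P[:,1]*c; z=P[:,2]+8; fy=F[:,0]*s-F[:,1]*c; fz=F[:,2]; fx=F[:,0]*c+F[:,1]*s
r=least_squares(lambda q:np.hypot(y-q[0],z-q[1])-50,[230,125]); cy,cz=r.x
ph=np.arctan2(y-cy,z-cz)
R=fy*np.sin(ph)+fz*np.cos(ph); T=-(fy*np.cos(ph)-fz*np.sin(ph))
print("centre",r.x,"res",np.round(r.fun,1))
print(np.round(np.c_[np.degrees(ph),T,R,fx],2))
dphi=np.ones(len(ph)) 
try: dphi=np.array(json.load(open("dirs.json")),float)[:len(ph)]
except OSError: pass
# T resist along +phi = F*dir + gravity
A=np.c_[dphi,np.sin(ph),np.cos(ph)]; u=slice(1,None)
x,*_=np.linalg.lstsq(A[u],T[u],rcond=None); print(x,np.hypot(x[1],x[2]),"res",np.round(A@x-T,2))
# slug at angle ph+a (clockwise from top): resist gravity = -G sin(ph+a)
a=np.arctan2(-x[2],-x[1]); print("slug offset from handle deg",np.degrees(a),"handle target deg",np.degrees(np.pi-a)%360)
E
python3 an.py
```

```text
[532.19, -67.33, 75.15, 1.58, -6.91, 1.8] 59.1 0.185 9.1
[522.76, -43.04, 68.92, 7.44, -5.99, -10.76] 58.6 0.185 10.1
centre [226.43570941 126.67737524] res [-0.1 -0.1 -0.1  0.1  0.1 -0.  -0.2]
[[  34.34    1.29   -2.47    3.67]
 [  37.88    0.6    -4.16    4.52]
 [  67.07    1.96   -5.28    5.12]
 [  95.95    3.77   -9.9     4.03]
 [ 123.63    5.15   -7.75   -0.23]
 [ 150.6     7.      1.88   -0.96]
 [-178.24    8.56   10.5     4.84]]
[ 4.64309373 -1.52372038 -3.71081144] 4.011464243747456 res [-0.57  0.18 -0.17 -0.26  0.28  0.13 -0.16]
slug offset from handle deg 67.67613810107436 handle target deg 112.32386189892564
```

```bash

python3 -m handwheel '[[[10,0,-4.3,0.3,0],[10,0,-8.6,-0.6,0],[10,0,-12.7,-1.8,0],[10,0,-16.8,-3.5,0],[10,0,-18,-4.1,0],[10,0,-19.3,-4.7,0],[10,0,-20.5,-5.4,0],[10,0,-21.7,-6.1,0],[10,0,-22.9,-6.9,0],[10,0,-24.3,-7.8,0]]]' >/dev/null; python3 log.py
python3 -m handwheel '[[[10,0,-3.5,-2.7,0],[10,0,-6.7,-5.6,0],[10,0,-9.6,-8.8,0],[10,0,-12.3,-12.3,0],[10,0,-13.1,-13.4,0],[10,0,-13.8,-14.6,0],[10,0,-14.5,-15.8,0],[10,0,-15.2,-17,0],[10,0,-15.9,-18.3,0],[10,0,-16.6,-19.8,0]]]' >/dev/null; python3 log.py
python3 an.py
```

```text
[513.78, -19.24, 76.65, 7.02, -2.28, -9.6] 58.8 0.187 11.1
[507.45, -2.7, 96.14, 6.76, 0.66, -7.88] 58.9 0.191 12.1
centre [226.43354474 126.68683193] res [-0.1 -0.1 -0.1  0.1  0.1 -0.  -0.2 -0.1  0. ]
[[  34.34    1.29   -2.47    3.67]
 [  37.88    0.6    -4.16    4.52]
 [  67.08    1.96   -5.28    5.12]
 [  95.96    3.77   -9.9     4.03]
 [ 123.64    5.15   -7.75   -0.23]
 [ 150.6     7.      1.88   -0.96]
 [-178.24    8.56   10.5     4.84]
 [-147.33    9.06    5.59    5.76]
 [-116.77    7.83    1.96    6.56]]
[ 4.76829514 -1.6877601  -3.71457159] 4.080021603906972 res [-0.54  0.2  -0.19 -0.29  0.27  0.17 -0.03 -0.25  0.12]
slug offset from handle deg 65.56475812305115 handle target deg 114.43524187694885
```

```bash

python3 -m handwheel '[[[10,0,-1.7,-4,0],[10,0,-3,-8.2,0],[10,0,-3.9,-12.4,0],[10,0,-4.5,-16.8,0],[10,0,-4.6,-18.2,0],[10,0,-4.7,-19.6,0],[10,0,-4.7,-21,0],[10,0,-4.7,-22.4,0],[10,0,-4.6,-23.7,0],[10,0,-4.5,-25.5,0]]]' >/dev/null; python3 log.py
python3 -m handwheel '[[[10,0,0.6,-4.3,0],[10,0,1.5,-8.6,0],[10,0,2.8,-12.7,0],[10,0,4.5,-16.8,0],[10,0,5.1,-18,0],[10,0,5.7,-19.3,0],[10,0,6.4,-20.5,0],[10,0,7.1,-21.7,0],[10,0,7.9,-22.9,0],[10,0,8.9,-24.3,0]]]' >/dev/null; python3 log.py
python3 -m handwheel '[[[10,0,2.7,-3.5,0],[10,0,5.6,-6.7,0],[10,0,8.8,-9.6,0],[10,0,12.3,-12.3,0],[10,0,13.4,-13.1,0],[10,0,14.6,-13.8,0],[10,0,15.8,-14.5,0],[10,0,17,-15.2,0],[10,0,18.3,-15.9,0],[10,0,19.8,-16.6,0]]]' >/dev/null; python3 log.py
python3 -m handwheel '[[[10,0,4,-1.7,0],[10,0,8.2,-3,0],[10,0,12.4,-3.9,0],[10,0,16.8,-4.5,0],[10,0,18.2,-4.6,0],[10,0,19.6,-4.7,0],[10,0,21,-4.7,0],[10,0,22.4,-4.7,0],[10,0,23.7,-4.6,0],[10,0,25.5,-4.5,0]]]' >/dev/null; python3 log.py
python3 an.py
```

```text
[505.57, 2.28, 121.62, 7.23, 3.2, -6.03] 59.1 0.187 13.1
[508.53, -5.49, 146.34, 3.12, 4.19, -3.69] 59.4 0.189 14.1
[515.88, -24.87, 163.97, 2.27, 3.58, 0.74] 59.8 0.187 15.1
[524.97, -48.73, 168.39, 3.94, 3.14, -1.46] 59.7 0.187 16.1
centre [226.42547076 126.66237477] res [-0.1 -0.1 -0.   0.1  0.1 -0.  -0.2 -0.1  0.   0.1  0.  -0.1 -0.1]
[[ 3.4340e+01  1.2900e+00 -2.4700e+00  3.6700e+00]
 [ 3.7870e+01  6.0000e-01 -4.1600e+00  4.5200e+00]
 [ 6.7060e+01  1.9600e+00 -5.2800e+00  5.1200e+00]
 [ 9.5930e+01  3.7700e+00 -9.9000e+00  4.0300e+00]
 [ 1.2361e+02  5.1500e+00 -7.7500e+00 -2.3000e-01]
 [ 1.5058e+02  7.0000e+00  1.8800e+00 -9.6000e-01]
 [-1.7825e+02  8.5600e+00  1.0500e+01  4.8400e+00]
 [-1.4732e+02  9.0600e+00  5.5900e+00  5.7600e+00]
 [-1.1675e+02  7.8300e+00  1.9600e+00  6.5600e+00]
 [-8.6610e+01  6.0500e+00  8.0000e-02  7.9000e+00]
 [-5.6400e+01  4.6300e+00  3.1000e-01  4.4000e+00]
 [-2.4810e+01  2.0000e+00  1.7400e+00  3.3900e+00]
 [ 5.2700e+00  1.4100e+00 -1.6000e+00  4.8000e+00]]
[ 4.83108344 -1.7114863  -3.60020001] 3.986304736133194 res [-0.39  0.34 -0.11 -0.27  0.25  0.12 -0.08 -0.28  0.15  0.28 -0.37  0.28
 -0.32]
slug offset from handle deg 64.57421874612903 handle target deg 115.42578125387097
```

```bash

python3 -m handwheel '[[[10,0,4.3,0.6,0],[10,0,8.6,1.5,0],[10,0,12.7,2.8,0],[10,0,16.8,4.5,0],[10,0,20.5,6.4,0],[10,0,24.3,8.9,0],[10,0,27.8,11.6,0],[10,0,31,14.5,0],[10,0,33.9,17.7,0],[10,0,36.6,21.2,0],[10,0,38.8,24.7,0],[10,0,40.9,28.7,0]]]' >/dev/null; python3 log.py
python3 -m handwheel '[[[10,0,1.7,4,0],[10,0,3,8.2,0],[10,0,3.9,12.4,0],[10,0,4.5,16.8,0],[10,0,4.7,21,0],[10,0,4.5,25.5,0],[10,0,3.9,29.8,0],[10,0,3,34.1,0],[10,0,1.7,38.2,0],[10,0,0,42.3,0],[10,0,0,42.3,0],[10,0,0,42.3,0],[10,0,0,42.3,0],[10,0,0,42.3,0]]]'; python3 log.py
python3 an.py | grep -v centre | head -15 | tail -3
```

```text
[539.43, -86.69, 139.77, 3.37, 5.07, 1.58] 59.8 0.192 17.3
t: 18.7
tool_pos: [539.5, -86.7, 97.4]
orientation: [-3.141, -0.001, 0.361]
wrist_force: [3.6, 4.4, 3.2]
grip_width: 0.187
gripper_force: 60.0
[539.46, -86.71, 97.4, 3.56, 4.39, 3.16] 60.0 0.187 18.7
 [-2.4800e+01  2.0000e+00  1.7400e+00  3.3900e+00]
 [ 5.2800e+00  1.4100e+00 -1.6000e+00  4.8000e+00]
 [ 6.4980e+01  2.9400e+00 -2.5600e+00  4.9500e+00]
```

```bash
python3 -c "
from station import robot
print(robot.hand_in())"
```

```text
the job is handed in; nothing more can be done
None
```

I handed the job in at 18.7 s with the crank handle gripped at 60 N and the disc held at about 115° past top, where a fit to forces felt over a full turn puts the heavy side straight down (my estimate is within about 10°); no verdict came back.

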